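# Mount a circuit board in the board holder

### The job

Mount the green circuit board, which lies on the cream battery block, in the blue-jawed board holder for soldering: draw the sliding jaw open by its black knob just wide enough, lay the board level on the narrow ledges of both jaws, about centred across them, and let go of it. Then push the sliding jaw in until both ends of the board are fully home against the jaws, under their claws. Leave the battery block and the other things where they are.

Things in the scene. Friction and masses are not known exactly. Their poses are not given: they have to be found in the camera images.
- board_holder: fixed board holder: grey base 104 (x) x 204 (y) x 14 mm, two steel rods along y (tops at z 35 mm), a fixed blue jaw at the +y end and a sliding blue jaw facing it. Origin: centre of the underside, z up; it stands on the brown bench board, 5 mm over the bench. Between the jaws it is open down to rods and base.
- fixed_ledge (a point): fixed jaw: middle of the foot of its upright stop face, on the ledge; at y 80, z 60 mm of the holder. The flat ledge, 76 mm wide in x, reaches 12 mm from here towards the other jaw (-y). Claws at x -36..-16 and 16..36 overhang the 3 mm of ledge next to the stop face, with 6 mm clear height under them, tops at z 71; nothing rises above the ledge between the claws.
- jaw_ledge (a point): the same point on the sliding jaw (its mirror image: ledge and claws reach to the holder's +y), at y 16 mm minus the joint value and z 60 mm of the holder. Axes as the holder's.
- holder_jaw (a joint): opening of the sliding jaw, m, 0 to 0.055; it moves along the holder's -y. The distance between the two stop faces is 0.064 + value, between the claws 6 mm less, between the ledges 24 mm less; the 90 mm board just fits between the stop faces at 0.026. Light friction, about 2 N; it stays where it is left.
- jaw_knob (a point): grip point in the upper half of the round black knob on the sliding jaw's carriage, by which it is pulled and pushed: diameter 24 mm, upright, from z 44 to z 77 mm in the holder's frame, this point at z 66 on its axis. It stands 37 mm behind the sliding jaw's stop face (holder -y side), 28 mm clear of the jaw.
- board: loose green circuit board, 60 (x) x 90 (y) mm, 40 g; origin at the centre, z up, plate at z 1 to 3 mm. Parts up to z 12 mm stand near its -y end (green connector x -8..8, y -44..-34). Grip it by the long edges, 60 mm apart. At the start it lies on top of the battery block.
- battery_block: loose cream block of round cells, 50 (x) x 85 (y) x 52 mm high, 0.42 kg, origin at the centre of its underside; the board lies lengthwise on its top, overhanging it 5 mm at each long side.
- solder_spool: bystander: spool of solder wire standing on the blue mat, 56 mm diameter, 36 mm high, origin under its centre
- tweezers: bystander: black tweezers lying on the blue mat, 13 x 130 x 9 mm, long in y, origin under the centre
- driver_small: bystander: small teal screwdriver lying down, 17 x 148 x 16 mm, long in y, origin under the centre
- side_cutters: bystander: red side cutters lying on the bench, 49 x 117 x 12 mm, long in y, origin under the centre

How it is judged:
By the outcome, as a careful person would: the job done as asked, in the order asked, and still so for the second after the job is handed in, with the robot touching nothing.
It also fails if it takes over 53 s, if anything falls off the work surface, if the arm or the gripper's body presses on something with over 40 N, if the wrist force passes 120 N, or if a joint passes its speed limit or range.

### The arm

A 7-joint arm with a two-finger parallel gripper is mounted at the origin on a cart in front of the work surface, level with it; the furniture and walls round the work are solid. World frame = base frame: x ahead of the robot, y to its left, z up, the work surface at z = 0. Lengths are in m, angles in degrees, forces in N, time in s.
With the tool pointing down it reaches from about 0.425 to 0.875 m from the base axis. Payload 4.7 kg.
Tool frame: the origin (TCP) lies at the very end of the fingers, on their centre line; the grasp point (between the pads) lies env.grip_point_offset behind it (env.grip_point_offset is the distance from the TCP to the grasp point, in m); z points along the fingers, y is the direction in which the jaws open and shut (so a half turn about z gives the same grasp; the last joint's range is limited). The gripper opens to 87 mm and grips with 3 to 60 N. Pads are 19 mm wide; open, the fingers measure 117 mm over their backs; the gripper's body (75 mm by 190 mm) begins 51 mm behind the grasp point.
Start: joints at [0.808, 18.392, -4.016, 83.108, 1.295, 78.541, -3.26], TCP at [0.65, -0, 0.223] pointing down, gripper open.
Joint ranges: [-163.93, 163.93], [-17.29, 119.83], [-79.2, 71.16], [3.27, 140.29], [-89.18, 269.18], [5.43, 117.66], [-154.24, 154.24]. Speed limits (degrees/s): [147.25, 147.25, 180, 180, 180, 180, 180].

### API

Orientations are given as [roll, pitch, yaw] about the fixed x, y, z axes, in that order (R = Rz(yaw) Ry(pitch) Rx(roll)).
In Python, from cell import env gives the robot as it stands.
- The arm moves only by the tool send_rows, never from a script. Its argument "plan" is a list of rows, each a list of 7 numbers: the finger opening in mm, from 0 to 87, then the shift along the tool's x, y, z in mm, then the turn, a rotation vector about the tool's x, y, z in rad. A call has 1 to 12 rows; each row shifts and turns the commanded pose from where the row before left it, along the tool's axes as they then stand; what a row does not reach is not made up. A row lasts 1/10 s, in which the tool goes at most 50 mm and 8.59 degrees, less where a joint would pass 70% of its speed; a pose out of reach is approached as far as the arm can. A call is refused whole if a number of a shift passes 50 or a number of a turn 0.15, either way. A call with a gripper value outside its range is refused whole. The fingers move at their own pace and stop on an object; "grip_force" is the grip in N (left out, the last holds). Time passes only in rows, so rows that do not move let the fingers close. It gives the time, the measured TCP pose, the force and the opening at its end, in the units of the state.
- env.get_obs(): the state, without advancing time (a new reading comes with each control period).
- env.read_camera(name): name is "scene" or "side" or "wrist"; returns the picture (384x512x3 uint8, red, green, blue); there is no depth.
- env.get_calibration(name): a dict with "fx", "fy", "cx", "cy" (pixels), "extrinsics" (4x4, takes a point from camera to world coordinates). Camera axes: x right, y down, z forward; pixel columns grow to the right and rows downward; lengths in m; the calibration is good to about 2 mm. A picture is of the moment at which its call begins: read the wrist's pose just before it. get_calibration takes no time and is no camera call; for the wrist camera it gives the pose at the moment of the call.
- env.sign_off(): hands the job in, once; it reports no verdict.
Trained networks look in the newest picture that a camera, given by its name, has taken for a name from the list of things; names that differ only in an ending like _2 or _b are one class to them, and where a whole thing is asked for, a point or a joint stands for the part that bears it (a point fixed in the world has none). Each returns a list of dicts, best first, with "confidence" (0 to 1); they miss things now and then, are a little off and sometimes report something else, mostly with a low value. They report only what shows in the picture. A call takes as long as a camera call.
- env.regions_of(camera, query): "region" (384x512 bool, what is visible of it) and "rect" ([left, top, right, bottom] in pixels, round what is visible of it).
The state is a dict: "time_s": time; "qpos": joint angles; "joint_velocities": joint speeds; "effort": joint torques, N m; "tool_pos": TCP position; "tool_rot": TCP orientation; "force": force on the tool from outside, world axes, zero at the start; "wrist_torque": the same for the moment, N m; "grip_width": finger opening in m.
Only numpy, scipy, OpenCV 4.12 (cv2) and the standard library are available. Lean on these libraries where they do the work, as an engineer would, in place of code of your own. Each camera call takes 0.05 s, during which the arm holds its last target. There are 200 camera calls.

## Working session

There is one attempt and no reset: what is moved stays moved. The work goes in short steps, Python scripts to look and compute and a tool call to move; the robot and the scene stay as the last step left them, time stands still between calls to the robot, and variables do not carry over. Pictures are saved under pics/ and viewed, about 8 in all and at most 12, crops included, and the job is handed in when it is done.

Besides the shell and the picture viewer there is one more tool, called after ">>>" as name([rows], argument=value, ...), one row to a line, values as JSON. send_rows: Moves the arm, as the interface text tells. Its arguments: {"type":"object","properties":{"plan":{"type":"array"},"grip_force":{"type":"number"}},"required":["plan"]}

```bash
mkdir -p pics; ls
cat > h.py <<'E'
import numpy as np,cv2
from cell import env
def ray(K,u,v):
    d=np.array([(u-K['cx'])/K['fx'],(v-K['cy'])/K['fy'],1.]);T=np.array(K['extrinsics']);return T[:3,3],T[:3,:3]@d
def onz(K,u,v,z):
    o,d=ray(K,u,v);return o+d*(z-o[2])/d[2]
def proj(K,P):
    T=np.linalg.inv(np.array(K['extrinsics']));p=(T[:3,:3]@np.atleast_2d(P).T).T+T[:3,3]
    return np.c_[p[:,0]/p[:,2]*K['fx']+K['cx'],p[:,1]/p[:,2]*K['fy']+K['cy']]
E
python3 - <<'E'
from h import *
o=env.get_obs();print({k:np.round(v,3) for k,v in o.items()},env.grip_point_offset)
ims=[]
for c in ['scene','side','wrist']:
    K=env.get_calibration(c);im=env.read_camera(c);cv2.imwrite(f'pics/{c}0.png',im[...,::-1])
    print(c,K['fx'],np.round(K['extrinsics'],3).tolist())
    for q in ['board','board_holder','battery_block','jaw_knob']:
        for r in env.regions_of(c,q)[:2]: 
            m=r['region'];ys,xs=np.nonzero(m);print(c,q,round(r['confidence'],2),r['rect'],m.sum(),xs.mean().round(1),ys.mean().round(1))
            np.save(f'pics/{c}_{q}.npy',m) if r['confidence']>.5 else 0
E
```

```text
pics
{'time_s': np.float64(0.0), 'qpos': array([ 0.809, 18.439, -4.016, 83.178,  1.296, 78.539, -3.259]), 'joint_velocities': array([ 0.049,  0.134, -0.028, -0.035,  0.062,  0.001,  0.07 ]), 'effort': array([-0.0000e+00, -4.9128e+01, -4.0400e-01, -3.1253e+01, -6.4000e-02,
        4.4000e-02,  0.0000e+00]), 'tool_pos': array([ 0.649, -0.   ,  0.221]), 'tool_rot': array([-1.79889e+02,  6.00000e-03,  9.00030e+01]), 'force': array([0.189, 0.174, 1.22 ]), 'wrist_torque': array([-0.008, -0.001,  0.052]), 'grip_width': np.float64(0.087)} 0.0187
scene 403.62287217790646 [[0.586, -0.642, 0.494, 0.111], [-0.81, -0.456, 0.369, -0.64], [-0.011, -0.617, -0.787, 0.721], [0.0, 0.0, 0.0, 1.0]]
scene board 0.89 [198.6, 139.3, 240.3, 161.6] 692 217.3 149.3
scene board_holder 0.8 [138.8, 203.1, 251.4, 269.7] 4832 192.2 239.4
scene battery_block 0.62 [204.3, 153.1, 236.8, 176.4] 485 221.9 165.0
scene jaw_knob 0.85 [180.3, 206.7, 218.1, 255.2] 1252 199.6 233.6
side 498.21531081802544 [[0.857, -0.265, 0.442, 0.105], [-0.515, -0.448, 0.731, -1.058], [0.005, -0.854, -0.521, 0.566], [0.0, 0.0, 0.0, 1.0]]
side board 0.66 [222.9, 145.6, 263.1, 159.6] 447 242.7 152.2
side board_holder 0.63 [127.3, 166.3, 235.0, 248.3] 4363 177.1 209.4
side battery_block 0.65 [222.2, 154.2, 263.0, 182.0] 745 244.7 168.2
side battery_block 0.56 [157.7, 180.5, 208.4, 221.2] 1260 183.3 202.7
side jaw_knob 0.59 [158.9, 180.6, 209.0, 225.9] 1301 183.3 202.6
side jaw_knob 0.48 [127.8, 166.3, 235.8, 248.9] 4311 177.1 209.6
wrist 291.27884098170244 [[1.0, -0.001, -0.0, 0.65], [-0.001, -0.952, -0.306, 0.085], [0.0, 0.306, -0.952, 0.385], [0.0, 0.0, 0.0, 1.0]]
wrist board 0.63 [174.0, 298.7, 250.6, 336.7] 1600 215.4 312.0
wrist battery_block 0.75 [190.8, 256.1, 223.4, 271.9] 266 208.7 267.3
```

Run:
```python
from h import *
a=cv2.imread('pics/scene0.png')[100:290,110:310];b=cv2.imread('pics/side0.png')[100:290,110:310]
w=cv2.imread('pics/wrist0.png')
cv2.imwrite('pics/c0.png',np.vstack([np.hstack([cv2.resize(x,(400,380),interpolation=cv2.INTER_CUBIC) for x in(a,b)]),np.hstack([cv2.resize(w,(293,220)),np.zeros((220,507,3),np.uint8)])]))
for c in['scene','side']:
    K=env.get_calibration(c)
    m=np.load(f'pics/{c}_board.npy').astype(np.uint8)
    cs,_=cv2.findContours(m,0,2);r=cv2.minAreaRect(max(cs,key=cv2.contourArea))
    h=max(cs,key=cv2.contourArea)[:,0]
    P=np.array([onz(K,u,v,.055)[:2] for u,v in h]);R=cv2.minAreaRect((P*1000).astype(np.float32));print(c,'board',R)
    h=np.argwhere(np.load(f'pics/{c}_board_holder.npy'))[:,::-1].mean(0);print('holder',onz(K,*h,.04))
    h=np.argwhere(np.load(f'pics/{c}_jaw_knob.npy'))[:,::-1].mean(0);print('jaw',onz(K,*h,.06))
```

```text
scene board ((591.1995239257812, -174.00238037109375), (59.97524642944336, 90.28376770019531), 54.565895080566406)
holder [ 0.37801797 -0.28174903  0.04      ]
jaw [ 0.38859075 -0.29511372  0.06      ]
side board ((592.7865600585938, -170.67941284179688), (58.77119445800781, 89.06253814697266), 53.65375900268555)
holder [ 0.37932381 -0.29319967  0.04      ]
jaw [ 0.38793049 -0.3067474   0.06      ]
```

View pics/c0.png

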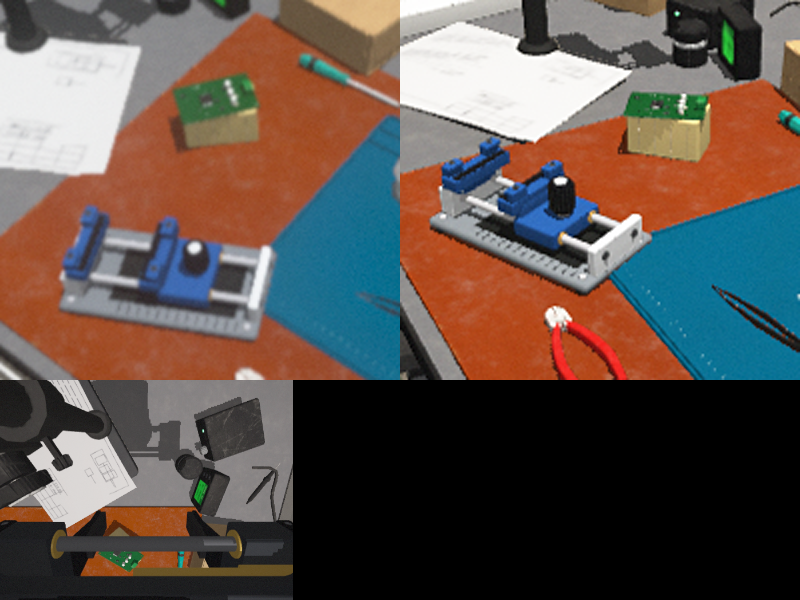

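>>> send_rows([
  [87,-29,-26.5,0,0,0,0],
  [87,-29,-26.5,0,0,0,0],
  [87,-29,-26.5,0,0,0,0],
  [87,-29,-26.5,0,0,0,0],
  [87,-29,-26.5,0,0,0,0],
  [87,-29,-26.5,0,0,0,0],
  [87,-29,-26.5,0,0,0,0],
  [87,-29,-26.5,0,0,0,0],
  [87,-29,-26.5,0,0,0,0],
  [87,-29,-26.5,0,0,0,0],
])

```text
time_s: 1.75
tool_pos: [0.3839, -0.2911, 0.2229]
tool_rot: [179.9, 0.0, 90.0]
force: [0.8, -0.4, -0.2]
grip_width: 0.0869
```

>>> send_rows([
  [87,0,0,0,0,0,-0.12],
  [87,0,0,0,0,0,-0.12],
  [87,0,0,0,0,0,-0.12],
  [87,0,0,0,0,0,-0.12],
  [87,0,0,0,0,0,-0.12],
  [87,0,0,0,0,0,0],
  [87,0,0,0,0,0,0],
])

```text
time_s: 2.45
tool_pos: [0.3851, -0.29, 0.2227]
tool_rot: [180.0, 0.0, 124.2]
force: [0.7, 0.6, -0.5]
grip_width: 0.087
```

Run:
```python
from h import *
K=env.get_calibration('wrist');im=env.read_camera('wrist');cv2.imwrite('pics/w1.png',im[...,::-1]);print(K['fx'],K['cx'],K['cy'])
np.save('pics/K1.npy',np.array(K['extrinsics']))
o=env.get_obs();print(o['tool_pos'],o['tool_rot'],o['qpos'])
for q in ['board','board_holder','jaw_knob','fixed_ledge','jaw_ledge']:
    for r in env.regions_of('wrist',q)[:2]: print(q,round(r['confidence'],2),r['rect'])
cv2.imwrite('pics/w1b.png',cv2.resize(im[...,::-1],(800,600),interpolation=cv2.INTER_CUBIC))
```

```text
291.27884098170244 255.4303445645194 193.2152960610766
[ 0.38503788 -0.29002873  0.22267577] [1.79990547e+02 1.34203542e-02 1.24237095e+02] [ 21.768764    -2.45909941  11.75903173 106.5555749    0.51293084
  75.83652143  67.6289916 ]
board_holder 0.61 [217.8, 68.1, 322.4, 244.2]
board_holder 0.53 [144.9, 214.3, 194.9, 256.3]
jaw_knob 0.89 [233.8, 151.1, 306.9, 212.1]
fixed_ledge 0.82 [218.8, 71.1, 325.2, 245.9]
jaw_ledge 0.56 [234.1, 151.1, 301.1, 213.9]
```

View pics/w1b.png

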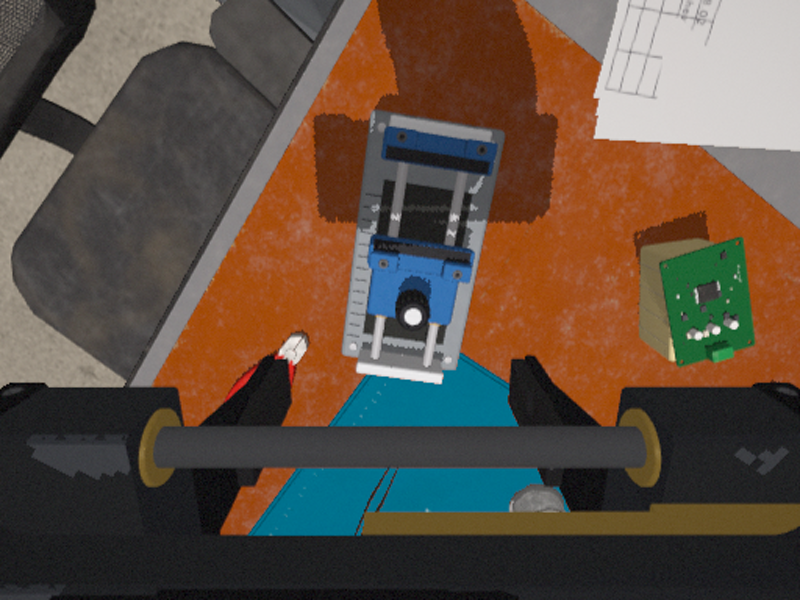

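```bash
cat >> h.py <<'E'
from scipy.optimize import least_squares
def W(p,pts,z0=.005):
    c,s=np.cos(p[2]),np.sin(p[2]);P=np.atleast_2d(pts).astype(float)
    return np.c_[p[0]+c*P[:,0]-s*P[:,1],p[1]+s*P[:,0]+c*P[:,1],P[:,2]+z0]
E
python3 - <<'E'
from h import *
K=env.get_calibration('wrist')
s=1/1.5625
uv=np.array([[374,110],[503,130],[457,368],[343,355]])*s; P=np.array([[-52,102,14],[52,102,14],[52,-102,14],[-52,-102,14]])/1e3
kn=np.array([413,317])*s
f=lambda p:np.r_[(proj(K,W(p,P))-uv).ravel(),(proj(K,W(p,[[0,-.021-p[3],.077]]))-kn).ravel()]
r=least_squares(f,[.385,-.29,np.deg2rad(34),0],x_scale=[.1,.1,1,.1]);p=r.x;print(p[:2],np.rad2deg(p[2]),p[3],r.fun.round(1))
np.save('pics/hp.npy',p)
# board corners: TL,TR,BR,BL in pic
b=np.array([[660,262],[742,238],[754,343],[677,367]])*s
B=[onz(K,*q,.060) for q in b];print(np.round(B,4)); B=np.array(B);print('c',B.mean(0),[np.linalg.norm(B[i]-B[i-1]) for i in range(4)])
d=(B[0]+B[1]-B[2]-B[3]);print('board +y angle',np.rad2deg(np.arctan2(d[1],d[0])))
im=cv2.imread('pics/w1b.png')
J=.016-p[3]
for pts in [P,[[sx*x/1e3,y,.071] for sx in(-1,1) for x in (16,36) for y in (.08,.077)],[[sx*x/1e3,y,.071] for sx in(-1,1) for x in (16,36) for y in (J,J+.003)],[[-.038,.08,.06],[.038,.08,.06],[.038,.068,.06],[-.038,.068,.06]],[[-.038,J,.06],[.038,J,.06],[.038,J+.012,.06],[-.038,J+.012,.06]],[[0,J-.037,.077]]]:
    for u in proj(K,W(p,pts))*1.5625: cv2.circle(im,tuple(int(x) for x in u.round()),2,(0,255,255),-1)
cv2.imwrite('pics/o1.png',cv2.resize(im[80:400,320:540],None,fx=1.8,fy=1.8))
E
```

```text
[ 0.39179123 -0.27295537] 26.07772761375691 0.013569373529080948 [-2.6 -1.5  2.6 -0.7  0.5  2.4 -1.1  1.   0.5  0.1]
[[ 0.5361 -0.1739  0.06  ]
 [ 0.5723 -0.1279  0.06  ]
 [ 0.6415 -0.1795  0.06  ]
 [ 0.6069 -0.2277  0.06  ]]
c [ 0.58922119 -0.17727233  0.06      ] [np.float64(0.08893803103783855), np.float64(0.05849344864104725), np.float64(0.08624581112723691), np.float64(0.05931620049552881)]
board +y angle 143.0098129437645
```

View pics/o1.png

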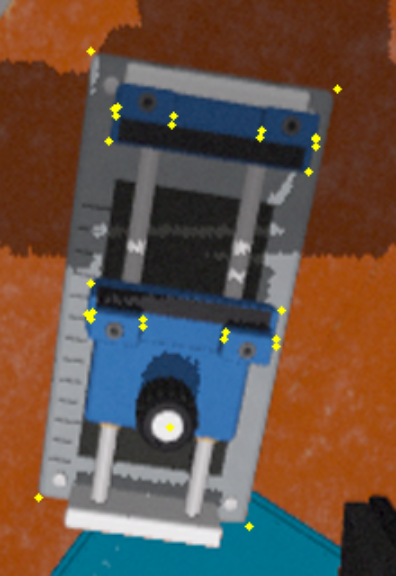

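```bash
cat >> h.py <<'E'
from scipy.spatial.transform import Rotation as Rn
def delta(tcp,yaw):
    o=env.get_obs();R=Rn.from_euler('xyz',o['tool_rot'],degrees=True)
    print('at',o['tool_pos'].round(4),o['tool_rot'].round(2),'tool-frame shift mm',(R.inv().apply(np.array(tcp)-o['tool_pos'])*1e3).round(1),'turn z rad',round(float(-np.deg2rad(yaw-o['tool_rot'][2])),4),'F',o['force'].round(1),'w',o['grip_width'])
E
python3 - <<'E'
from h import *
p=np.load('pics/hp.npy');k=W(p,[[0,-.021-p[3],.0]])[0];print(k)
delta([k[0],k[1],.058],np.rad2deg(p[2])+90)
E
```

```text
[ 0.40698758 -0.30400553  0.005     ]
at [ 0.385  -0.29    0.2226] [1.8000e+02 1.0000e-02 1.2434e+02] tool-frame shift mm [-23.9  10.2 164.6] turn z rad 0.1442 F [-0.7 -0.1 -0.2] w 0.08715500419853121
```

>>> send_rows([
  [87,-12,5,20,0,0,0],
  [87,-12,5,20,0,0,0],
  [87,0,0,20,0,0,0.07],
  [87,0,0,20,0,0,0.074],
  [60,0,0,10,0,0,0],
  [60,0,0,0,0,0,0],
  [60,0,0,0,0,0,0],
])

```text
time_s: 3.45
tool_pos: [0.4072, -0.3044, 0.1333]
tool_rot: [180.0, 0.0, 116.2]
force: [-0.5, -0.7, 0.2]
grip_width: 0.0708
```

Run:
```python
from h import *
K=env.get_calibration('wrist');im=env.read_camera('wrist');cv2.imwrite('pics/w2.png',im[...,::-1])
np.save('pics/K2.npy',K)
p=np.load('pics/hp.npy');k=W(p,[[0,-.021-p[3],.0]])[0]
delta([k[0],k[1],.058],np.rad2deg(p[2])+90)
cv2.imwrite('pics/w2b.png',cv2.resize(im[...,::-1],(800,600),interpolation=cv2.INTER_CUBIC))
```

```text
at [ 0.4075 -0.3046  0.1337] [1.7994e+02 9.0000e-02 1.1617e+02] tool-frame shift mm [ 0.9 -0.2 75.7] turn z rad 0.0017 F [ 0.2  0.  -0. ] w 0.06684639296420106
```

View pics/w2b.png

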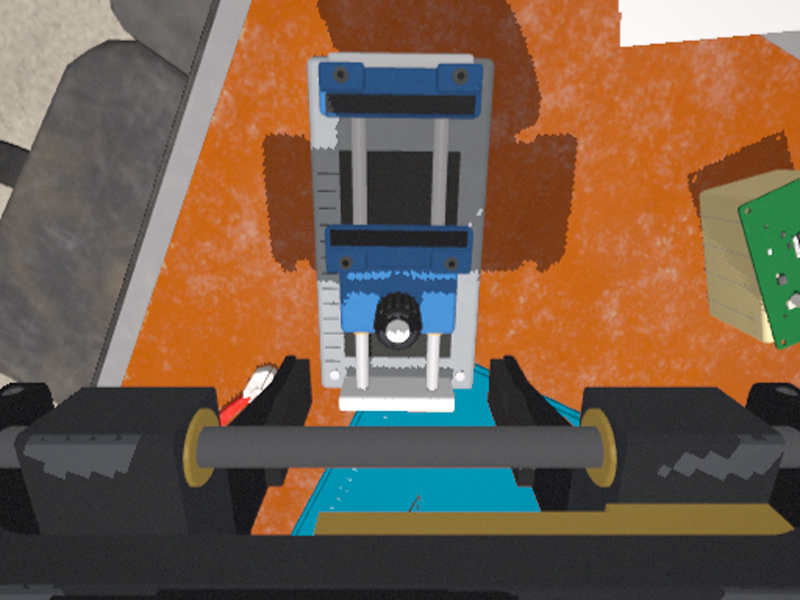

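Run:
```python
from h import *
K=np.load('pics/K2.npy',allow_pickle=True).item()
s=1/1.5625
uv=np.array([[309,58],[493,60],[475,388],[322,388]])*s; P=np.array([[-52,102,14],[52,102,14],[52,-102,14],[-52,-102,14]])/1e3
kn=np.array([398,332])*s
f=lambda p:np.r_[(proj(K,W(p,P))-uv).ravel(),(proj(K,W(p,[[0,-.021-p[3],.077]]))-kn).ravel()]
p=least_squares(f,np.load('pics/hp.npy'),x_scale=[.1,.1,1,.1]);r=p;p=p.x;print(p[:2],np.rad2deg(p[2]),p[3],r.fun.round(1));np.save('pics/hp2.npy',p)
J=.016-p[3]
for n,Q in dict(fl_front=[[-.038,.068,.06],[.038,.068,.06]],fl_foot=[[-.038,.08,.06],[.038,.08,.06]],claw_tip=[[-.036,.077,.071],[.036,.077,.071]],claw_in=[[-.016,.077,.071],[.016,.077,.071]],claw_low=[[-.036,.077,.066]],
  s_front=[[-.038,J+.012,.06],[.038,J+.012,.06]],s_foot=[[-.038,J,.06]],sclaw=[[-.036,J+.003,.071],[-.016,J+.003,.071],[.036,J+.003,.071]],sclaw_low=[[-.036,J+.003,.066]]).items():
    print(n,(proj(K,W(p,Q))*1.5625).round(0).tolist())
im=cv2.imread('pics/w2.png')
cv2.imwrite('pics/c2.png',cv2.resize(im[30:180,190:330],(560,600),interpolation=cv2.INTER_CUBIC))
k=W(p,[[0,-.021-p[3],.0]])[0]; delta([k[0],k[1],.058],np.rad2deg(p[2])+90)
```

```text
[ 0.39241758 -0.27411494] 25.67099540820981 0.012581600928930313 [-2.4 -1.1  2.2 -1.3 -0.4  2.5 -0.1  1.8  0.6  0. ]
fl_front [[320.0, 117.0], [481.0, 118.0]]
fl_foot [[319.0, 89.0], [483.0, 90.0]]
claw_tip [[319.0, 93.0], [482.0, 95.0]]
claw_in [[365.0, 93.0], [437.0, 94.0]]
claw_low [[321.0, 95.0]]
s_front [[325.0, 229.0], [475.0, 230.0]]
s_foot [[326.0, 252.0]]
sclaw [[326.0, 251.0], [367.0, 251.0], [473.0, 252.0]]
sclaw_low [[328.0, 249.0]]
at [ 0.4075 -0.3046  0.1337] [1.7994e+02 9.0000e-02 1.1617e+02] tool-frame shift mm [ 0.6 -0.4 75.7] turn z rad 0.0088 F [ 0.2  0.  -0. ] w 0.06684639296420106
```

View pics/c2.png

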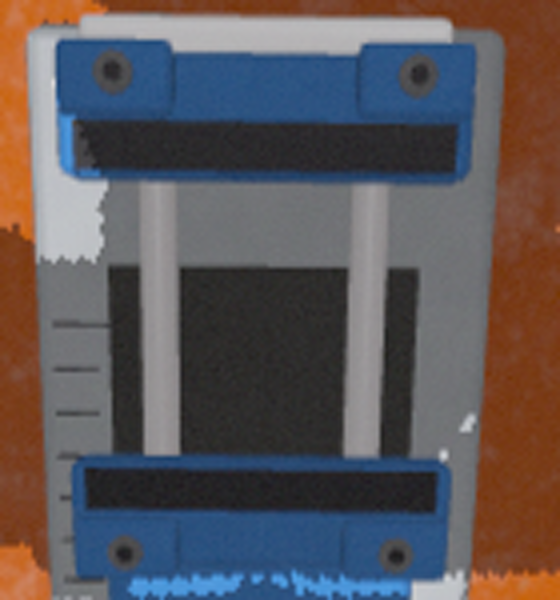

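>>> send_rows([
  [60,2,0,20,0,0,0],
  [60,0,0,20,0,0,0.009],
  [60,0,0,20,0,0,0],
  [60,0,0,14,0,0,0],
  [60,0,0,0,0,0,0],
  [20,0,0,0,0,0,0],
  [20,0,0,0,0,0,0],
  [20,0,0,0,0,0,0],
  [20,0,0,0,0,0,0],
  [20,0,0,0,0,0,0],
  [20,0,0,0,0,0,0],
], grip_force=20)

```text
time_s: 4.6
tool_pos: [0.4054, -0.3029, 0.0588]
tool_rot: [-179.9, 0.0, 115.6]
force: [-0.2, 0.3, 2.5]
grip_width: 0.0231
```

Run:
```python
from h import *
p=np.load('pics/hp2.npy');k=W(p,[[0,-.021-.0355,.0]])[0]; delta([k[0],k[1],.06],np.rad2deg(p[2])+90)
```

```text
at [ 0.4054 -0.3029  0.0588] [-1.7995e+02  1.0000e-02  1.1561e+02] tool-frame shift mm [-25.    0.8  -1.2] turn z rad -0.0011 F [-0.2  0.3  2.5] w 0.02310696430459948
```

Gripped. Pull 25 mm along −x tool.

>>> send_rows([
  [20,-5,0,0,0,0,0],
  [20,-5,0,0,0,0,0],
  [20,-5,0,0,0,0,0],
  [20,-5,0,0,0,0,0],
  [20,-5,0,0,0,0,0],
  [20,0,0,0,0,0,0],
  [20,0,0,0,0,0,0],
])

```text
time_s: 5.3
tool_pos: [0.4168, -0.3267, 0.0588]
tool_rot: [-180.0, 0.1, 115.6]
force: [-1.8, -3.2, 2.7]
grip_width: 0.0233
```

Run:
```python
from h import *
p=np.load('pics/hp2.npy');k=W(p,[[0,-.021-.0355,.0]])[0]; delta([k[0],k[1],.06],np.rad2deg(p[2])+90)
K=env.get_calibration('wrist');im=env.read_camera('wrist');cv2.imwrite('pics/w3.png',im[...,::-1])
np.save('pics/K3.npy',K)
cv2.imwrite('pics/c3.png',cv2.resize(im[:,130:380,::-1],(391*1,600)))
cv2.imwrite('pics/c3.png',cv2.resize(im[0:250,150:370,::-1],(528,600),interpolation=cv2.INTER_CUBIC))
for v in(.033,.0355,.038):
  J=.016-v
  for n,Q in dict(fl_front=[[-.038,.068,.06],[.038,.068,.06]],claw_tip=[[-.036,.077,.071],[.036,.077,.071]],s_front=[[-.038,J+.012,.06],[.038,J+.012,.06]],sclaw=[[-.036,J+.003,.071],[.036,J+.003,.071]]).items():
    print(v,n,((proj(K,W(p,Q))-[150,0])*2.4).round(0).tolist())
```

```text
at [ 0.4168 -0.3267  0.0588] [-1.7998e+02  1.4000e-01  1.1556e+02] tool-frame shift mm [ 1.4  0.8 -1.2] turn z rad -0.0019 F [-1.8 -3.2  2.7] w 0.023314006172439332
0.033 fl_front [[60.0, 17.0], [451.0, 16.0]]
0.033 claw_tip [[51.0, -60.0], [461.0, -62.0]]
0.033 s_front [[89.0, 387.0], [424.0, 386.0]]
0.033 sclaw [[90.0, 439.0], [424.0, 438.0]]
0.0355 fl_front [[60.0, 17.0], [451.0, 16.0]]
0.0355 claw_tip [[51.0, -60.0], [461.0, -62.0]]
0.0355 s_front [[89.0, 398.0], [423.0, 397.0]]
0.0355 sclaw [[90.0, 450.0], [423.0, 449.0]]
0.038 fl_front [[60.0, 17.0], [451.0, 16.0]]
0.038 claw_tip [[51.0, -60.0], [461.0, -62.0]]
0.038 s_front [[90.0, 409.0], [423.0, 408.0]]
0.038 sclaw [[91.0, 461.0], [422.0, 460.0]]
```

View pics/c3.png

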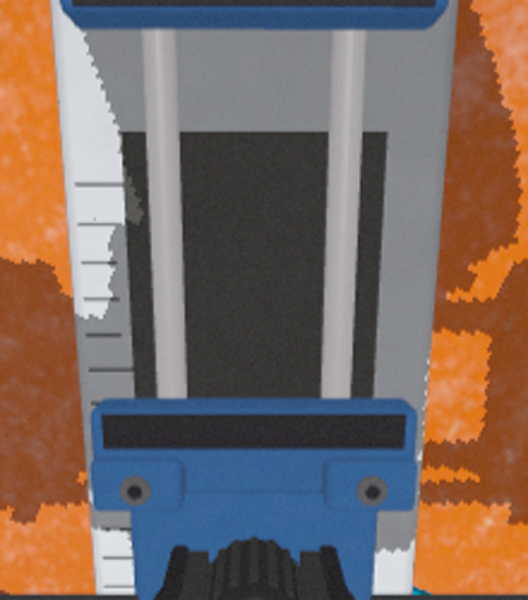

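>>> send_rows([
  [60,0,0,0,0,0,0],
  [60,0,0,0,0,0,0],
  [60,0,0,0,0,0,0],
  [60,0,0,-20,0,0,0],
  [87,0,0,-30,0,0,0],
  [87,10,0,-30,0,0,0],
  [87,0,10,-30,0,0,0],
  [87,0,10,0,0,0,0],
  [87,0,0,0,0,0,0],
  [87,0,0,0,0,0,0],
])

```text
time_s: 6.35
tool_pos: [0.4299, -0.3064, 0.1671]
tool_rot: [-179.9, -0.1, 115.7]
force: [0.2, -0.6, -0.6]
grip_width: 0.0862
```

Run:
```python
from h import *
o=env.get_obs();print(o['tool_pos'],o['tool_rot'],o['force'])
K=env.get_calibration('wrist');im=env.read_camera('wrist');cv2.imwrite('pics/w4.png',im[...,::-1])
np.save('pics/K4.npy',K)
p=np.load('pics/hp2.npy')
print(proj(K,W(p,[[0,.08,.06],[0,-.02,.06]])))
cv2.imwrite('pics/c4.png',np.hstack([cv2.resize(im[30:230,180:330,::-1],(450,600),interpolation=cv2.INTER_CUBIC),cv2.resize(im[30:290,360:512,::-1],(350,600),interpolation=cv2.INTER_CUBIC)]))
```

```text
[ 0.42985802 -0.30644187  0.16712478] [-1.7992053e+02 -1.1872637e-01  1.1566726e+02] [ 0.17196741 -0.60396026 -0.59727256]
[[231.55156703  48.11932084]
 [234.36060523 167.17585897]]
```

View pics/c4.png

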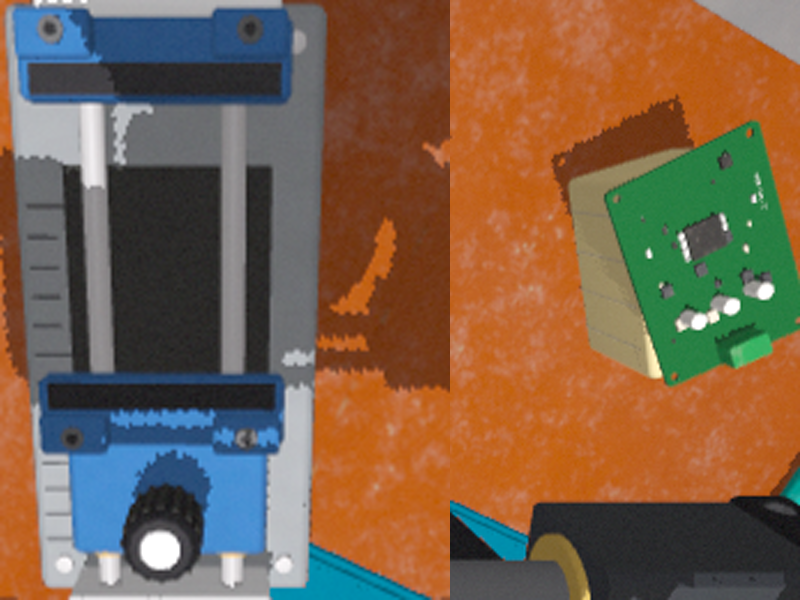

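Run:
```python
from h import *
K=np.load('pics/K4.npy',allow_pickle=True).item()
def full(a): return np.array(a)/3+[180,30]
uv=full([[20,100],[290,100],[42,376],[282,376],[212,60],[292,62],[40,410],[282,410]])
def pts(v):
    J=.016-v
    return np.array([[-.038,.068,.06],[.038,.068,.06],[-.038,J+.012,.06],[.038,J+.012,.06],[.016,.077,.071],[.036,.077,.071],[-.038,J+.003,.071],[.038,J+.003,.071]])
p0=np.load('pics/hp2.npy');p0[3]=.0355
r=least_squares(lambda p:(proj(K,W(p,pts(p[3])))-uv).ravel(),p0,x_scale=[.1,.1,1,.1],loss='soft_l1');p=r.x
print(p[:2],np.rad2deg(p[2]),p[3],'\n',(r.fun.reshape(-1,2)).round(1).tolist());np.save('pics/hp3.npy',p)
# board corners (right crop scale 350/152=2.303)
s=350/152
def fb(a): return np.array(a)/[s,600/260]+[360,30]
c=fb([[606,193],[757,122],[668,384]]-np.array([450,0]))
B=np.array([onz(K,*q,.060) for q in c]);print(B.round(4),np.linalg.norm(B[0]-B[1]),np.linalg.norm(B[0]-B[2]))
ce=(B[1]+B[2])/2;d=B[0]-B[2];print('board centre',ce,'+y ang',np.rad2deg(np.arctan2(d[1],d[0])),'from x', np.rad2deg(np.arctan2(*(B[1]-B[0])[[1,0]]))+90)
delta([ce[0],ce[1],.1],143)
```

```text
[ 0.39221081 -0.27407276] 25.440456298529927 0.03667475787819601 
 [[-0.1, 0.3], [0.9, 0.6], [-1.7, -0.5], [1.4, -0.3], [0.3, -0.2], [-1.0, -0.8], [-2.9, 0.4], [1.9, 0.6]]
[[ 0.5369 -0.1741  0.06  ]
 [ 0.5728 -0.1284  0.06  ]
 [ 0.6068 -0.227   0.06  ]] 0.05815357876152058 0.08764293525262967
board centre [ 0.58979681 -0.17766616  0.06      ] +y ang 142.92342210380565 from x 141.87273628214604
at [ 0.4294 -0.3067  0.167 ] [-1.7990e+02 -1.4000e-01  1.1562e+02] tool-frame shift mm [ 46.8 200.5  66.7] turn z rad -0.4778 F [-0.1  0.9 -0.6] w 0.08626123103466432
```

>>> send_rows([
  [87,5,25,0,0,0,0],
  [87,7,30,0,0,0,0],
  [87,7,30,0,0,0,0],
  [87,7,30,0,0,0,0],
  [87,7,30,0,0,0,0],
  [87,7,30,0,0,0,0],
  [87,7,26,0,0,0,0],
  [87,0,0,15,0,0,-0.12],
  [87,0,0,15,0,0,-0.12],
  [87,0,0,10,0,0,-0.12],
  [87,0,0,0,0,0,-0.116],
  [87,0,0,0,0,0,0],
])

```text
time_s: 7.6
tool_pos: [0.5899, -0.1783, 0.1265]
tool_rot: [-179.9, -0.2, 142.9]
force: [-1.2, 0.0, -0.6]
grip_width: 0.087
```

Run:
```python
from h import *
delta([.5898,-.1777,.05],142.8)
K=env.get_calibration('wrist');im=env.read_camera('wrist');cv2.imwrite('pics/w5.png',im[...,::-1])
np.save('pics/K5.npy',K)
rs=env.regions_of('wrist','board')
for r in rs[:1]:
    m=r['region'].astype(np.uint8);cs,_=cv2.findContours(m,0,1);h=max(cs,key=cv2.contourArea)[:,0]
    P=np.array([onz(K,u,v,.06)[:2] for u,v in h]);print(r['confidence'],r['rect'],cv2.minAreaRect((P*1000).astype(np.float32)))
cv2.imwrite('pics/c5.png',cv2.resize(im[...,::-1],(800,600),interpolation=cv2.INTER_CUBIC))
```

```text
at [ 0.5899 -0.1783  0.1265] [-179.91   -0.18  142.85] tool-frame shift mm [ 0.2  0.5 76.5] turn z rad 0.0009 F [-1.2  0.  -0.6] w 0.08702587172196695
0.66 [221.8, 150.1, 294.7, 257.5] ((591.5382690429688, -178.22512817382812), (59.58055114746094, 93.54425048828125), 53.09734344482422)
```

View pics/c5.png

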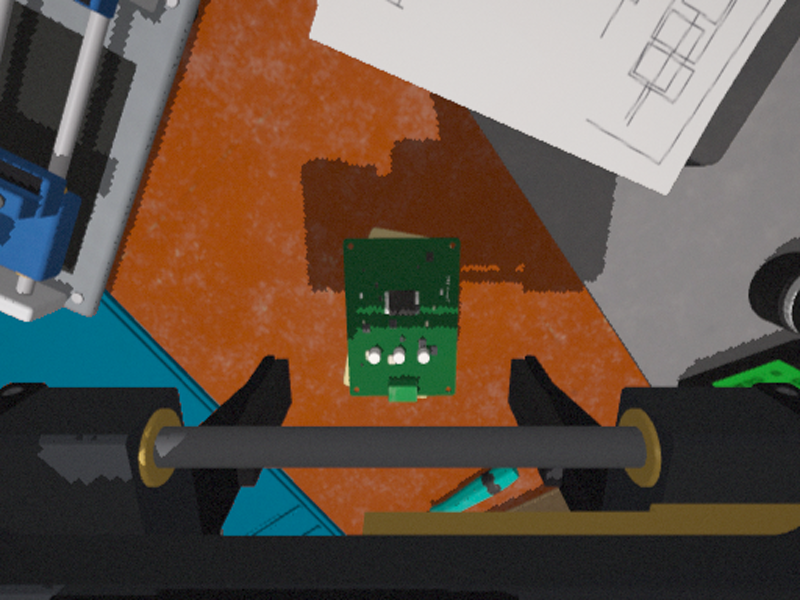

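>>> send_rows([
  [87,0,0,20,0,0,0],
  [87,0,0,20,0,0,0],
  [87,0,0,20,0,0,0],
  [87,0,0,14,0,0,0],
  [87,0,0,8,0,0,0],
  [87,0,0,0,0,0,0],
  [56,0,0,0,0,0,0],
  [56,0,0,0,0,0,0],
  [56,0,0,0,0,0,0],
  [56,0,0,0,0,0,0],
  [56,0,0,0,0,0,0],
  [56,0,0,0,0,0,0],
], grip_force=10)

```text
time_s: 8.9
tool_pos: [0.5917, -0.1781, 0.0471]
tool_rot: [180.0, 0.0, 142.9]
force: [-0.2, 1.0, 1.6]
grip_width: 0.0596
```

>>> send_rows([
  [56,0,0,-5,0,0,0],
  [56,0,0,-15,0,0,0],
  [56,0,0,-20,0,0,0],
  [56,0,0,-20,0,0,0],
  [56,0,0,-20,0,0,0],
  [56,0,0,0,0,0,0.12],
  [56,0,0,0,0,0,0.12],
  [56,0,0,0,0,0,0.12],
  [56,0,0,0,0,0,0.118],
  [56,0,0,0,0,0,0],
])

```text
time_s: 9.9
tool_pos: [0.5917, -0.178, 0.1278]
tool_rot: [179.9, 0.0, 115.5]
force: [0.3, -0.1, -0.9]
grip_width: 0.0596
```

Run:
```python
from h import *
p=np.load('pics/hp3.npy');J=.016-p[3];t=W(p,[[0,(J+.08)/2,0]])[0];print(t)
delta([t[0],t[1],.13],np.rad2deg(p[2])+90)
K=env.get_calibration('wrist');im=env.read_camera('wrist');cv2.imwrite('pics/w6.png',im[...,::-1]);np.save('pics/K6.npy',K)
cv2.imwrite('pics/c6.png',cv2.resize(im[...,::-1],(800,600),interpolation=cv2.INTER_CUBIC))
o=env.get_obs()
R=Rn.from_euler('xyz',o['tool_rot'],degrees=True)
Q=[o['tool_pos']+R.apply([x,y,-.013]) for x in(-.045,.045) for y in(-.03,.03)]
print((proj(K,Q)*1.5625).round(0).tolist())
```

```text
[ 0.37946855 -0.24728646  0.005     ]
at [ 0.5917 -0.178   0.1278] [1.7995e+02 5.0000e-02 1.1548e+02] tool-frame shift mm [  28.8 -221.4   -2.5] turn z rad 0.0008 F [ 0.3 -0.1 -0.9] w 0.0595638868901224
[[325.0, 497.0], [475.0, 496.0], [311.0, 279.0], [487.0, 278.0]]
```

View pics/c6.png

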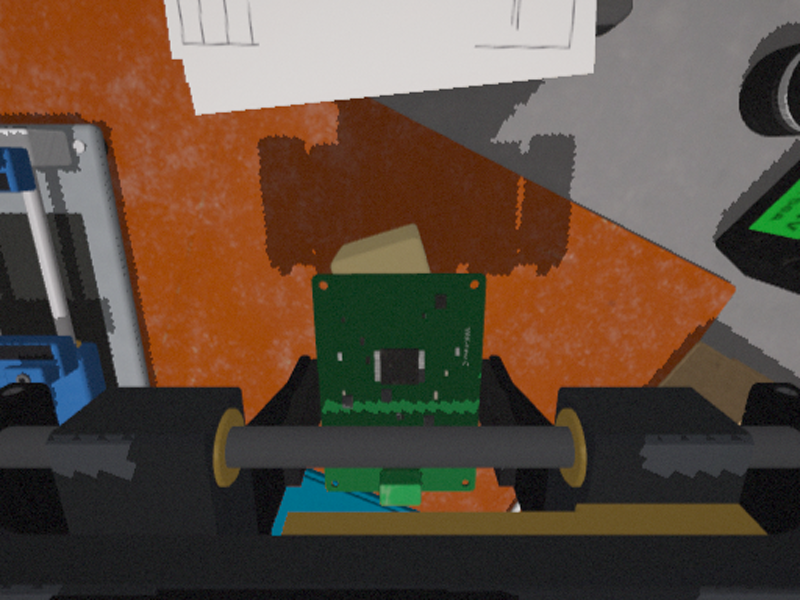

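>>> send_rows([
  [56,2.8,-12,0,0,0,0],
  [56,3,-25,0,0,0,0],
  [56,3,-25,0,0,0,0],
  [56,3,-25,0,0,0,0],
  [56,3,-25,0,0,0,0],
  [56,3,-25,0,0,0,0],
  [56,3,-25,0,0,0,0],
  [56,3,-25,0,0,0,0],
  [56,3,-22,0,0,0,0],
  [56,0,-12,0,0,0,0],
  [56,0,0,0,0,0,0],
  [56,0,0,0,0,0,0],
])

```text
time_s: 11.15
tool_pos: [0.3811, -0.2488, 0.1269]
tool_rot: [179.9, 0.0, 115.5]
force: [0.8, 0.2, -0.5]
grip_width: 0.0592
```

>>> send_rows([
  [56,0,0,15,0,0,0],
  [56,0,0,15,0,0,0],
  [56,0,0,12,0,0,0],
  [56,0,0,8,0,0,0],
  [56,0,0,0,0,0,0],
  [56,0,0,0,0,0,0],
])

```text
time_s: 11.75
tool_pos: [0.3808, -0.249, 0.0767]
tool_rot: [180.0, 0.0, 115.5]
force: [0.7, 0.4, 0.5]
grip_width: 0.0597
```

Run:
```python
from h import *
p=np.load('pics/hp3.npy');J=.016-p[3];t=W(p,[[0,(J+.08)/2-.002,0]])[0]
delta([t[0],t[1],.055],np.rad2deg(p[2])+90)
K=env.get_calibration('wrist');im=env.read_camera('wrist');cv2.imwrite('pics/w7.png',im[...,::-1]);np.save('pics/K7.npy',K)
side=env.read_camera('side');sc=env.read_camera('scene')
cv2.imwrite('pics/side7.png',side[...,::-1]);cv2.imwrite('pics/sc7.png',sc[...,::-1])
a=cv2.resize(im[0:330,130:380,::-1],(400,528),interpolation=cv2.INTER_CUBIC)
b=np.vstack([cv2.resize(x[150:270,110:270,::-1],(400,264),interpolation=cv2.INTER_CUBIC) for x in(side,sc[20:])])
cv2.imwrite('pics/c7.png',np.hstack([a,b]))
```

```text
at [ 0.3808 -0.249   0.0767] [1.8000e+02 1.0000e-02 1.1553e+02] tool-frame shift mm [ 0.1 -0.5 21.7] turn z rad 0.0015 F [0.7 0.4 0.5] w 0.05966622471276402
```

View pics/c7.png

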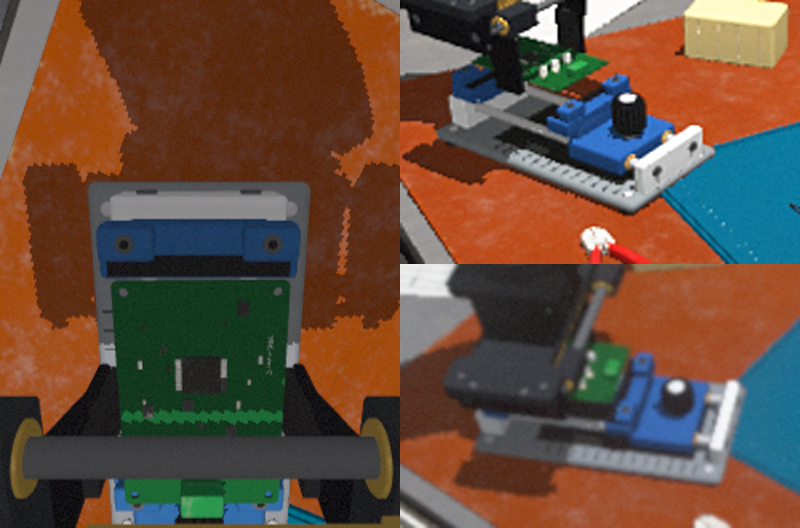

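Run:
```python
from h import *
K=np.load('pics/K7.npy',allow_pickle=True).item();p=np.load('pics/hp3.npy')
def H(u,v,z):
    P=onz(K,u/1.6+130,v/1.6,z);d=P[:2]-p[:2];c,s=np.cos(p[2]),np.sin(p[2]);return np.round([1e3*(c*d[0]+s*d[1]),1e3*(-s*d[0]+c*d[1])],1)
print('board far corners',H(111,281,.0896),H(290,281,.0896),'near',H(124,503,.0896),H(284,503,.0896))
print('claw tips (y77)',H(102,262,.076),H(298,262,.076),'back top?',H(100,222,.076))
print('ledge/base corners',H(88,183,.019),H(309,183,.019))
im=cv2.imread('pics/w7.png');print('want board y', (80+16-1e3*p[3])/2,'+-45')
print(proj(K,W(p,[[-.036,.077,.071],[.036,.077,.071],[0,.077,.066]]))*1.6-[208,0])
```

```text
board far corners [-29.3  74.1] [29.8 74.1] near [-29.5 -14.9] [ 32.7 -14.9]
claw tips (y77) [-34.8  77.6] [34.9 77.6] back top? [-34.6  91.7]
ledge/base corners [-51.1 102.1] [ 49.7 102.1]
want board y 29.662621060901994 +-45
[[ 98.79599058 263.59052375]
 [300.86274236 263.62569502]
 [199.85784332 260.70008014]]
```

>>> send_rows([
  [56,0,0,6,0,0,0],
  [56,0,0,6,0,0,0],
  [56,0,0,4,0,0,0],
  [56,0,0,3,0,0,0],
  [56,0,0,0,0,0,0],
  [56,0,0,0,0,0,0],
])

```text
time_s: 12.5
tool_pos: [0.3804, -0.249, 0.0575]
tool_rot: [-180.0, -0.0, 115.5]
force: [-0.1, 0.4, -1.2]
grip_width: 0.0595
```

>>> send_rows([
  [56,0,0,1.5,0,0,0],
  [56,0,0,1,0,0,0],
  [56,0,0,0.5,0,0,0],
  [56,0,0,0,0,0,0],
])

```text
time_s: 12.9
tool_pos: [0.3806, -0.249, 0.055]
tool_rot: [180.0, 0.0, 115.5]
force: [-1.5, 1.1, 3.3]
grip_width: 0.0596
```

>>> send_rows([
  [62,0,0,0,0,0,0],
  [70,0,0,0,0,0,0],
  [80,0,0,0,0,0,0],
  [80,0,0,0,0,0,0],
  [80,0,0,-20,0,0,0],
  [80,0,0,-25,0,0,0],
  [80,0,0,-25,0,0,0],
  [80,0,0,-10,0,0,0],
  [80,-25,0,0,0,0,0],
  [80,-25,0,0,0,0,0],
  [80,0,0,0,0,0,0],
  [80,0,0,0,0,0,0],
])

```text
time_s: 14.1
tool_pos: [0.4014, -0.2938, 0.1336]
tool_rot: [-179.9, -0.1, 115.5]
force: [-1.5, -0.1, 0.8]
grip_width: 0.0801
```

Run:
```python
from h import *
p=np.load('pics/hp3.npy');t=W(p,[[0,-.021-p[3],0]])[0]
delta([t[0],t[1],.058],np.rad2deg(p[2])+90)
K=env.get_calibration('wrist');im=env.read_camera('wrist');cv2.imwrite('pics/w8.png',im[...,::-1]);np.save('pics/K8.npy',K)
side=env.read_camera('side');cv2.imwrite('pics/side8.png',side[...,::-1])
a=cv2.resize(im[0:250,150:370,::-1],(440,500),interpolation=cv2.INTER_CUBIC)
b=cv2.resize(side[150:275,130:220,::-1],(360,500),interpolation=cv2.INTER_CUBIC)
cv2.imwrite('pics/c8.png',np.hstack([a,b]))
```

```text
at [ 0.4014 -0.2938  0.1336] [-1.7994e+02 -9.0000e-02  1.1546e+02] tool-frame shift mm [-36.1   0.3  75.6] turn z rad 0.0003 F [-1.5 -0.1  0.8] w 0.08012362164772129
```

View pics/c8.png

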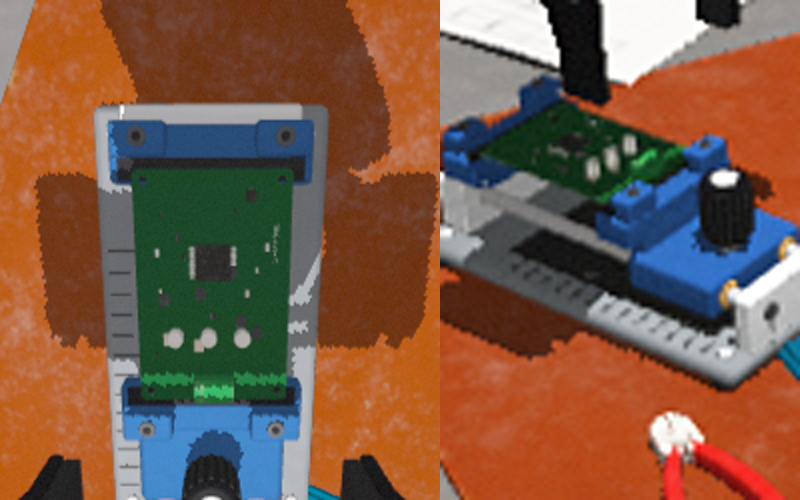

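>>> send_rows([
  [60,-12,0,0,0,0,0],
  [60,-12,0,0,0,0,0],
  [60,-12,0,0,0,0,0],
  [60,0,0,20,0,0,0],
  [60,0,0,25,0,0,0],
  [60,0,0,20,0,0,0],
  [60,0,0,10,0,0,0],
  [60,0,0,0,0,0,0],
  [20,0,0,0,0,0,0],
  [20,0,0,0,0,0,0],
  [20,0,0,0,0,0,0],
  [20,0,0,0,0,0,0],
], grip_force=20)

```text
time_s: 15.4
tool_pos: [0.4179, -0.3269, 0.0603]
tool_rot: [179.9, 0.1, 115.5]
force: [-0.1, 0.8, 1.1]
grip_width: 0.036
```

>>> send_rows([
  [20,0,0,0,0,0,0],
  [20,0,0,0,0,0,0],
  [20,2,0,0,0,0,0],
  [20,2,0,0,0,0,0],
  [20,2,0,0,0,0,0],
  [20,1,0,0,0,0,0],
  [20,0,0,0,0,0,0],
])

```text
time_s: 16.1
tool_pos: [0.414, -0.3206, 0.0598]
tool_rot: [-180.0, 0.0, 115.5]
force: [-3.1, -3.0, 3.5]
grip_width: 0.0232
```

>>> send_rows([
  [20,1,0,0,0,0,0],
  [20,1,0,0,0,0,0],
  [20,0,0,0,0,0,0],
  [20,0,0,0,0,0,0],
])

```text
time_s: 16.5
tool_pos: [0.4131, -0.3189, 0.0598]
tool_rot: [-180.0, 0.0, 115.5]
force: [-3.4, -3.8, 5.2]
grip_width: 0.0231
```

>>> send_rows([
  [20,1,0,0,0,0,0],
  [20,0,0,0,0,0,0],
  [20,0,0,0,0,0,0],
])

```text
time_s: 16.8
tool_pos: [0.4127, -0.318, 0.0598]
tool_rot: [-180.0, 0.0, 115.5]
force: [-3.4, -3.7, 5.4]
grip_width: 0.0228
```

>>> send_rows([
  [20,1,0,0,0,0,0],
  [20,0,0,0,0,0,0],
  [20,0,0,0,0,0,0],
])

```text
time_s: 17.1
tool_pos: [0.4123, -0.3171, 0.0598]
tool_rot: [-180.0, 0.0, 115.5]
force: [-3.6, -3.6, 3.7]
grip_width: 0.0229
```

>>> send_rows([
  [20,1,0,0,0,0,0],
  [20,0,0,0,0,0,0],
  [20,0,0,0,0,0,0],
])

```text
time_s: 17.4
tool_pos: [0.4119, -0.3163, 0.0598]
tool_rot: [-180.0, 0.0, 115.5]
force: [-3.4, -4.3, 5.0]
grip_width: 0.0231
```

Run:
```python
from h import *
K=env.get_calibration('wrist');im=env.read_camera('wrist');cv2.imwrite('pics/w9.png',im[...,::-1]);np.save('pics/K9.npy',K)
side=env.read_camera('side');cv2.imwrite('pics/side9.png',side[...,::-1])
a=cv2.resize(im[0:250,150:370,::-1],(440,500),interpolation=cv2.INTER_CUBIC)
b=cv2.resize(side[150:275,130:220,::-1],(360,500),interpolation=cv2.INTER_CUBIC)
cv2.imwrite('pics/c9.png',np.hstack([a,b]))
```

```text
(no output)
```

View pics/c9.png

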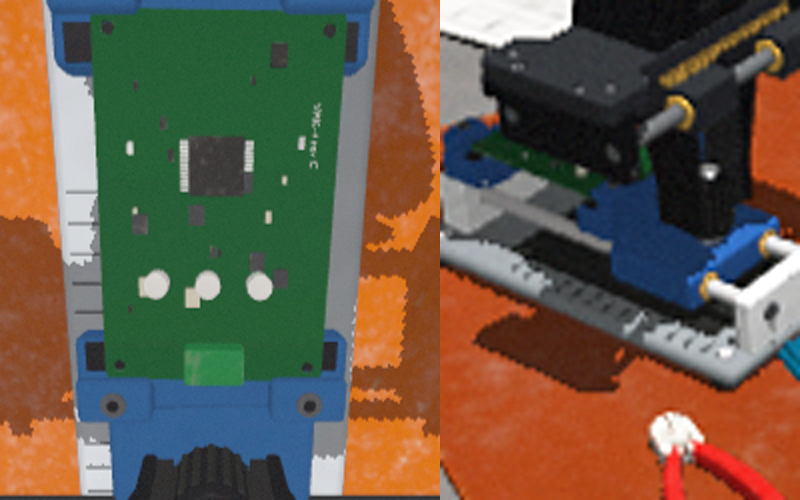

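>>> send_rows([
  [20,1,0,0,0,0,0],
  [20,0,0,0,0,0,0],
  [20,0,0,0,0,0,0],
])

```text
time_s: 17.8
tool_pos: [0.4117, -0.3159, 0.0599]
tool_rot: [-180.0, 0.1, 115.5]
force: [-2.6, -4.4, 3.2]
grip_width: 0.0231
```

>>> send_rows([
  [20,1,0,0,0,0,0],
  [20,0,0,0,0,0,0],
  [20,0,0,0,0,0,0],
])

```text
time_s: 18.1
tool_pos: [0.4117, -0.3158, 0.0599]
tool_rot: [-180.0, 0.2, 115.5]
force: [-1.6, -6.3, 0.8]
grip_width: 0.0231
```

>>> send_rows([
  [20,1.5,0,0,0,0,0],
  [20,1.5,0,0,0,0,0],
  [20,0,0,0,0,0,0],
  [20,0,0,0,0,0,0],
])

```text
time_s: 18.5
tool_pos: [0.4115, -0.3154, 0.06]
tool_rot: [179.9, 0.5, 115.4]
force: [2.2, -12.7, -5.7]
grip_width: 0.0233
```

Run:
```python
from h import *
delta([.4117,-.3158,.06],115.5)
K=env.get_calibration('wrist');im=env.read_camera('wrist');cv2.imwrite('pics/w10.png',im[...,::-1])
# vertical colour profile through the left claw / board columns
for nm in('pics/w9.png','pics/w10.png'):
    g=cv2.imread(nm);
    for x0,x1 in((208,214),(230,238)):
        c=g[150:215,x0:x1].mean(1).astype(int);print(nm,x0,[(150+i,*c[i][::-1]) for i in range(25,60,2)])
    for x0,x1 in((208,214),(255,262)): print(nm,x0,'top',[(i,*g[i,x0:x1].mean(0).astype(int)[::-1]) for i in range(0,12)])
```

```text
at [ 0.4115 -0.3154  0.06  ] [179.94   0.49 115.43] tool-frame shift mm [-0.5  0.  -0. ] turn z rad -0.0012 F [  2.2 -12.7  -5.7] w 0.023300299729265433
pics/w9.png 208 [(175, np.int64(36), np.int64(92), np.int64(52)), (177, np.int64(35), np.int64(92), np.int64(52)), (179, np.int64(37), np.int64(89), np.int64(53)), (181, np.int64(42), np.int64(58), np.int64(48)), (183, np.int64(41), np.int64(57), np.int64(48)), (185, np.int64(46), np.int64(96), np.int64(61)), (187, np.int64(34), np.int64(91), np.int64(52)), (189, np.int64(47), np.int64(85), np.int64(129)), (191, np.int64(52), np.int64(95), np.int64(146)), (193, np.int64(54), np.int64(98), np.int64(148)), (195, np.int64(54), np.int64(98), np.int64(148)), (197, np.int64(63), np.int64(92), np.int64(128)), (199, np.int64(76), np.int64(91), np.int64(109)), (201, np.int64(79), np.int64(87), np.int64(96)), (203, np.int64(74), np.int64(80), np.int64(90)), (205, np.int64(77), np.int64(87), np.int64(102)), (207, np.int64(70), np.int64(94), np.int64(121)), (209, np.int64(53), np.int64(96), np.int64(145))]
pics/w9.png 230 [(175, np.int64(35), np
[... 4366 characters left out ...]
nt64(92)), (10, np.int64(34), np.int64(91), np.int64(51)), (11, np.int64(38), np.int64(93), np.int64(53))]
pics/w10.png 255 top [(0, np.int64(50), np.int64(95), np.int64(146)), (1, np.int64(50), np.int64(94), np.int64(146)), (2, np.int64(52), np.int64(95), np.int64(146)), (3, np.int64(51), np.int64(95), np.int64(146)), (4, np.int64(49), np.int64(94), np.int64(138)), (5, np.int64(43), np.int64(94), np.int64(104)), (6, np.int64(36), np.int64(92), np.int64(53)), (7, np.int64(37), np.int64(92), np.int64(53)), (8, np.int64(36), np.int64(93), np.int64(53)), (9, np.int64(34), np.int64(91), np.int64(51)), (10, np.int64(36), np.int64(92), np.int64(53)), (11, np.int64(35), np.int64(92), np.int64(51))]
```

>>> send_rows([
  [20,-1.5,0,0,0,0,0],
  [20,-1.5,0,0,0,0,0],
  [20,0,0,0,0,0,0],
])

```text
time_s: 18.85
tool_pos: [0.4117, -0.3158, 0.0599]
tool_rot: [-180.0, 0.2, 115.5]
force: [-2.0, -7.2, 2.0]
grip_width: 0.023
```

>>> send_rows([
  [30,0,0,0,0,0,0],
  [60,0,0,0,0,0,0],
  [60,0,0,0,0,0,0],
  [60,0,0,0,0,0,0],
  [60,0,0,-15,0,0,0],
  [60,0,0,-20,0,0,0],
  [60,0,0,-30,0,0,0],
  [60,0,0,-30,0,0,0],
  [60,0,0,0,0,0,0],
  [60,0,0,0,0,0,0],
])

```text
time_s: 19.85
tool_pos: [0.4119, -0.3137, 0.155]
tool_rot: [179.9, 0.0, 115.5]
force: [-0.1, -0.3, -0.1]
grip_width: 0.0601
```

Run:
```python
from h import *
o=env.get_obs();print(o['tool_pos'],o['force'],o['time_s'])
K=env.get_calibration('wrist');g=env.read_camera('wrist');cv2.imwrite('pics/w11.png',g[...,::-1])
p=np.load('pics/hp3.npy').copy()
def H(u,v,z):
    P=onz(K,u,v,z);d=P[:2]-p[:2];c,s=np.cos(p[2]),np.sin(p[2]);return np.round([1e3*(c*d[0]+s*d[1]),1e3*(-s*d[0]+c*d[1])],1)
hsv=cv2.cvtColor(g,cv2.COLOR_RGB2HSV);gr=((hsv[...,0]>55)&(hsv[...,0]<88)&(hsv[...,1]>90)).astype(np.uint8)
# green extent along holder's centre lines, x=-12,+12 and -33.. at z 0.068
for x in(-.026,-.012,.012,.026):
    ys=np.arange(-.03,.1,.0005);uv=proj(K,W(p,np.c_[np.full(len(ys),x),ys,np.full(len(ys),.063)])).round().astype(int)
    ok=[bool(gr[v,u]) if 0<=v<384 and 0<=u<512 else False for u,v in uv];i=np.nonzero(ok)[0];print('x',x,'green y',ys[i[0]],ys[i[-1]])
    if abs(x)==.012:
        for e in(i[0],i[-1]): print([tuple(int(k) for k in g[uv[j][1],uv[j][0]]) for j in range(max(e-12,0),min(e+13,len(ys)),4)])
for c in['scene','side']:
    im=env.read_camera(c);Ks=env.get_calibration(c)
    for q in['battery_block','board']:
        for r in env.regions_of(c,q)[:1]:print(c,q,round(r['confidence'],2),r['rect'])
    a=cv2.imread(f'pics/{c}0.png')[...,::-1].astype(int);d=(abs(a-im.astype(int)).max(2)>40);print(c,'changed px near cutters/tweezers:',d[260:].sum(),d[:,290:].sum())
    if c=='side':
      m=(im[155:185,215:270].astype(int));print('cream',[(int(y.min())+155,int(y.max())+155,int(x.min())+215,int(x.max())+215) for y,x in [np.nonzero((m[...,0]>150)&(m[...,1]>130)&(m[...,2]<m[...,0]-30))]])
```

```text
[ 0.4118664  -0.31366043  0.15496087] [-0.09660687 -0.28028578 -0.10065974] 19.85
x -0.026 green y -0.0069999999999999785 0.0780000000000001
x -0.012 green y -0.00849999999999998 0.0800000000000001
[(43, 80, 128), (48, 82, 128), (44, 80, 126), (31, 77, 58), (34, 78, 46), (36, 78, 46), (27, 80, 43)]
[(38, 80, 47), (31, 80, 45), (29, 78, 46), (32, 78, 44), (41, 81, 127), (48, 83, 129), (41, 82, 128)]
x 0.012 green y -0.00849999999999998 0.0795000000000001
[(45, 80, 125), (42, 78, 124), (42, 83, 126), (36, 79, 53), (34, 80, 46), (32, 78, 42), (29, 78, 41)]
[(22, 77, 40), (30, 79, 41), (30, 80, 45), (27, 78, 42), (42, 82, 129), (42, 80, 128), (44, 83, 129)]
x 0.026 green y -0.004499999999999976 0.0780000000000001
scene battery_block 0.7 [220.4, 147.8, 240.4, 172.4]
scene board 0.91 [146.4, 206.9, 199.7, 238.8]
scene changed px near cutters/tweezers: 1210 0
side battery_block 0.81 [223.3, 143.9, 262.5, 182.5]
side board 0.64 [137.6, 173.1, 186.6, 196.9]
side changed px near cutters/tweezers: 115 0
cream [(155, 180, 223, 264)]
```

```bash
python3 -c "
from cell import env
print(env.sign_off())"
```

```text
the job is handed in; nothing more can be done
None
```

The board is mounted in the holder and the job is handed in, at about 20 s of the 53 s allowed.

**What I did**
- I pulled the jaw open by its knob to about 36–37 mm.
- I gripped the board by its long edges, laid it level and centred on both ledges, and let go.
- I then pushed the jaw in by the knob until it stopped, and held it there with about 12 N. After that I let go and raised the gripper clear.

**Last checks**
- **Board:** in the last wrist picture it spans about y -8.5 to 80 mm of the holder. At both ends, between the claws, green meets the blue stop face directly. The claws cover the board's outer parts.
- **Battery block:** in the side camera it has the same left, right and lower bounds as at the start.
- **Other things:** I did not check the spool, tweezers, screwdriver or side cutters one by one. In both views the right-hand part of the picture had not changed. The lower part of each picture did change (1,210 pixels in the scene view, 115 in the side view). I did not trace the cause.

**What disagreed**
- My picture estimates of the jaw opening differed by about 2 mm. Working back from them put the stop at about 24 mm instead of the nominal 26 mm.
- The board's measured length came out about 2 mm short at the sliding-jaw end.
- I took the firm stop and the direct contact at both ends as proof that the board is home. The last check used pixel measurements only, because my picture views were used up.

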